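# Sweep broken mortar into the scrap scoop

## Robot

A 7-joint arm with a two-finger parallel gripper is mounted at the origin on a cart in front of the work surface, level with it; the furniture and walls round the work are solid. World frame = base frame: x ahead of the robot, y to its left, z up, the work surface at z = 0. Lengths are in mm, angles in rad, forces in N, time in s.
With the tool pointing down it reaches from about 400 to 875 mm from the base axis. Payload 6.5 kg.
Tool frame: the origin (TCP) lies at the very end of the fingers, on their centre line; the grasp point (between the pads) lies 19 mm behind it; z points along the fingers, y is the direction in which the jaws open and shut (so a half turn about z gives the same grasp; the last joint's range is limited). The gripper opens to 85 mm and grips with 20 to 120 N. Pads are 22 mm wide; open, the fingers measure 114 mm over their backs; the gripper's body (76 mm by 85 mm) begins 54 mm behind the grasp point. The pads swing forward as they close: fully open they stand 13 mm farther back than shut.
Start: joints at [-1.362, 0.536, -0.004, 1.538, 0.003, 1.067, -0.071], TCP at [176.376, 625.605, 231.29] pointing down, gripper open.
Joint ranges: [-2.7, 2.7], [-0.37, 2.16], [-1.27, 1.26], [0.24, 2.4], [-1.31, 4.45], [0.19, 1.91], [-2.76, 2.76]. Speed limits (rad/s): [2.39, 2.39, 3.14, 3.14, 3.14, 3.14, 3.14].

## Interface

Orientations are given as a unit quaternion [w, x, y, z].
In Python, from rig import r, eyes gives the robot as it stands.
- The arm moves only by the tool send_rows, never from a script. Its argument "steps" is a list of rows, each an object with "rot": the turn, a rotation vector about the world's x, y, z in units of 6 degrees (1.0 is 6 degrees), a list of three; "dp": the shift along the world's x, y, z in units of 40 mm (1.0 is 40 mm), a list of three; "claw": the closure, from -1 (fully open) to 1 (shut). In form: [{"rot": [ax, ay, az], "dp": [x, y, z], "claw": claw}, ...]. A call has 1 to 20 rows; each row is the pose to reach, as a shift and turn from the pose commanded when the call began; what a row does not reach only later rows make up. A row lasts 1/12 s, in which the tool goes at most 41.7 mm and 7.16 degrees, less where a joint would pass 70% of its speed; a pose out of reach is approached as far as the arm can. A call with a gripper value outside its range is refused whole. The fingers move at their own pace and stop on an object; the grip force is fixed at half the most. Time passes only in rows, so rows that repeat a pose let the fingers close. It gives the time, the measured TCP pose, the force and the opening at its end, in the units of the state.
- r.observe(): the state, without advancing time (a new reading comes with each control period).
- eyes.read_camera(name): name is "scene" or "top" or "wrist"; returns the picture (420x560x3 uint8, red, green, blue); there is no depth.
- eyes.get_calibration(name): a dict with "mtx" (3x3 intrinsics, pixels), "D" ([k1, k2, p1, p2, k3] as OpenCV has them; the pictures are not rectified), "R" (3x3) and "t" (3): a world point X has camera coordinates R X + t; the wrist camera has in their place "mount" (4x4, takes a point from camera to tool coordinates, whose origin is the TCP and whose axes are the flange's). Camera axes: x right, y down, z forward; pixel columns grow to the right and rows downward; lengths in mm; the calibration is good to about 2 mm. A picture is of the moment at which its call begins: read the wrist's pose just before it. get_calibration takes no time and is no camera call.
- r.close_job(): hands the job in, once; it reports no verdict.
The state is a dict: "t": time; "qpos": joint angles; "qvel": joint speeds; "effort": joint torques, N m; "position": TCP position; "tool_rot": TCP orientation; "contact_force": force on the tool from outside, world axes, zero at the start; "moment": the same for the moment, N m; "grip_width": opening from 0.0 (shut) to 1.0 (fully open).
Only numpy, scipy, OpenCV 4.12 (cv2) and the standard library are available. Lean on these libraries where they do the work, as an engineer would, in place of code of your own. Each camera call takes 0.05 s, during which the arm holds its last target.

## Task

Three broken pieces of mortar are left on the bench after a strength test. Sweep all three along the bench with the fingers, in through the open mouth of the steel scrap scoop, until each lies wholly inside it. Only push them, never pick one up, and leave the mortar cube, the sample tin, the plastic dish and the jar standing where they are.

Things in the scene. Friction and masses are not known exactly. Their poses are not given: they have to be found in the camera images.
- scoop: low sheet-steel scrap scoop, fixed to the bench, 186 mm long, 136 mm wide. Origin on the bench; its +x points from the open mouth (lip at x = -70 mm) to the back wall (inner face at x = +90 mm); inner faces of the side walls at y = -65 and +65 mm. Walls 3 mm thick, 38 mm high, the sides dropping to 22 mm at the mouth; low screw flange behind
- scoop_mouth (a point): middle of the scoop's front lip, on the bench; axes as the scoop's. From here a smooth ramp rises from 0 to the 3 mm thick floor, 26 mm inside
- piece_a: loose grey chunk of broken mortar, irregular five-sided, flat underside, 44 x 40 mm, up to 26 mm tall, about 60 g. Origin in the middle of its underside; its sides lie 18 to 30 mm from there; z up
- piece_b: loose grey chunk of broken mortar, irregular five-sided, flat underside, 42 x 40 mm, up to 26 mm tall, about 60 g. Origin in the middle of its underside; its sides lie 18 to 30 mm from there; z up
- piece_c: loose grey chunk of broken mortar, irregular five-sided, flat underside, 41 x 42 mm, up to 26 mm tall, about 60 g. Origin in the middle of its underside; its sides lie 18 to 30 mm from there; z up
- cube: whole grey mortar test cube, 50 x 50 x 50 mm, loose, to be left alone. Origin: centre of the underside
- tin: round aluminium sample tin with lid, 59 mm diameter, 38 mm high, loose, to be left alone. Origin: centre of the underside
- dish: round shallow milky plastic dish, 60 mm diameter, 17 mm high, loose, to be left alone. Origin: centre of the underside
- jar: round clear sample jar with a pale screw lid, 68 mm diameter, 104 mm high, loose, to be left alone. Origin: centre of the underside
There are look-alikes about, which are no part of the job. What is shaped like the piece_a but brown is not meant. What is shaped like the piece_b but green is not meant.

How it is judged:
By the outcome, as a careful person would: the job done as asked, in the order asked, and still so for the second after the job is handed in, with the robot touching nothing.
It also fails if it takes over 72 s, if anything falls off the work surface, if the arm or the gripper's body presses on something with over 40 N, if the wrist force passes 120 N, or if a joint passes its speed limit or range.

## Working session

There is one attempt and no reset: what is moved stays moved. The work goes in short steps, Python scripts to look and compute and a tool call to move; the robot and the scene stay as the last step left them, time stands still between calls to the robot, and variables do not carry over. Pictures are saved under pics/ and viewed, and the job is handed in when it is done.

Besides the shell and the picture viewer there is one more tool, called after ">>>" as name(argument=value, ...), one argument or row to a line, values as JSON. send_rows: Moves the arm, as the interface text tells. Its arguments: {"type":"object","properties":{"steps":{"type":"array","items":{"type":"object","properties":{"rot":{"type":"array","items":{"type":"number"}},"dp":{"type":"array","items":{"type":"number"}},"claw":{"type":"number"}}}}},"required":["steps"]}

```bash
ls; mkdir -p pics
python3 - <<'E'
from rig import r, eyes
import cv2
print(r.observe())
for n in ["scene","top","wrist"]:
    im=eyes.read_camera(n); cv2.imwrite(f"pics/{n}0.png",im[:,:,::-1])
    c=eyes.get_calibration(n); print(n,c)
E
```

```text
pics
{'t': 0.0, 'qpos': array([-1.3622531 ,  0.53715997, -0.00448389,  1.53887511,  0.00257058,
        1.06729857, -0.07121323]), 'qvel': array([-0.00059609, -0.00075612,  0.00072622,  0.00057322,  0.00092425,
        0.00210535, -0.00128834]), 'effort': array([ 7.89955793e-04, -5.83409643e+01,  1.04876071e+00, -2.59103841e+01,
        1.23401688e-02,  9.75189556e-03,  3.55229957e-06]), 'position': array([176.15524118, 625.0152714 , 230.41589267]), 'tool_rot': array([-7.97555869e-05,  1.36898600e-01,  9.90584686e-01, -8.64183001e-04]), 'contact_force': array([-0.0041261 , -0.0286772 , -1.13046367]), 'moment': array([-0.01496459, -0.02315566,  0.0229502 ]), 'grip_width': 1.0033726536728895}
scene {'mtx': array([[392.87489571,   0.        , 276.21390764],
       [  0.        , 392.87489571, 210.85348303],
       [  0.        ,   0.        ,   1.        ]]), 'D': array([-0.00232687,  0.        ,  0.        ,  0.        ,  0.        ]), 'R': array([[ 0.83651327, -0.54760372,  0.01938328],
       [-0.2347737 , -0.39015176, -0.89031619],
       [ 0.49510288,  0.74021062, -0.45493008]]), '
[... 407 characters left out ...]
     [ 0.07585229,  0.01012899, -0.99706762]]), 't': array([  89.67010832,  503.52705327, 1346.62898925])}
wrist {'mtx': array([[338.14853335,   0.        , 283.57446727],
       [  0.        , 338.14853335, 203.12983149],
       [  0.        ,   0.        ,   1.        ]]), 'D': array([0.01745645, 0.        , 0.        , 0.        , 0.        ]), 'mount': array([[ 7.05257482e-04, -9.58620142e-01, -2.84687419e-01,
         7.29767332e+01],
       [ 9.99999651e-01,  5.48563720e-04,  6.30140264e-04,
         1.21208171e+00],
       [-4.47895959e-04, -2.84687764e-01,  9.58620194e-01,
        -1.43588391e+02],
       [ 0.00000000e+00,  0.00000000e+00,  0.00000000e+00,
         1.00000000e+00]])}
```

View pics/scene0.png

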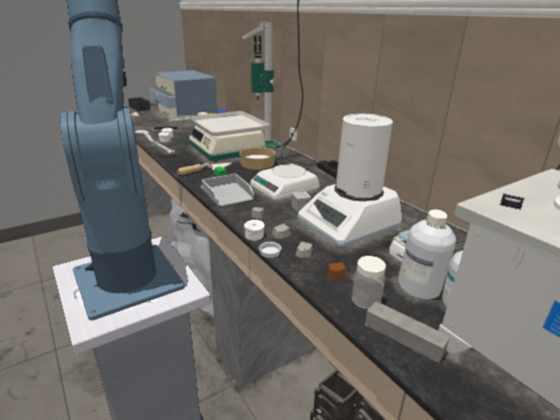

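View pics/top0.png

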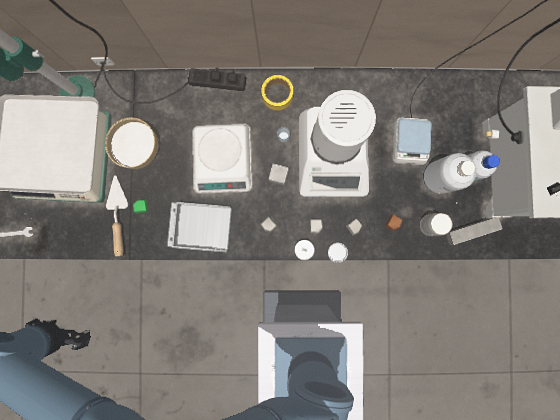

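View pics/wrist0.png

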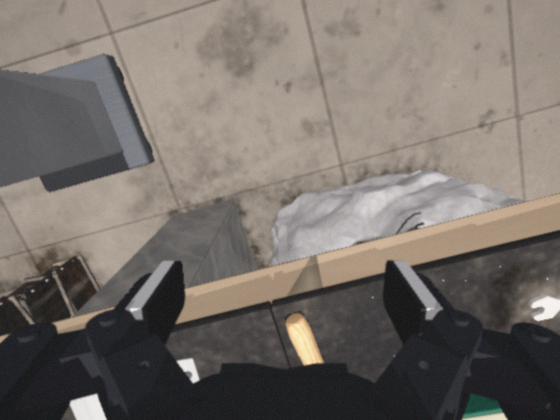

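Run:
```python
import cv2
im=cv2.imread("pics/top0.png"); cv2.imwrite("pics/topc.png",cv2.resize(im[150:275,150:420],None,fx=2.96,fy=2.96,interpolation=cv2.INTER_CUBIC))
im=cv2.imread("pics/scene0.png"); cv2.imwrite("pics/scc.png",cv2.resize(im[155:285,180:360],None,fx=4.2,fy=4.2,interpolation=cv2.INTER_CUBIC))
```

```text
(no output)
```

View pics/topc.png

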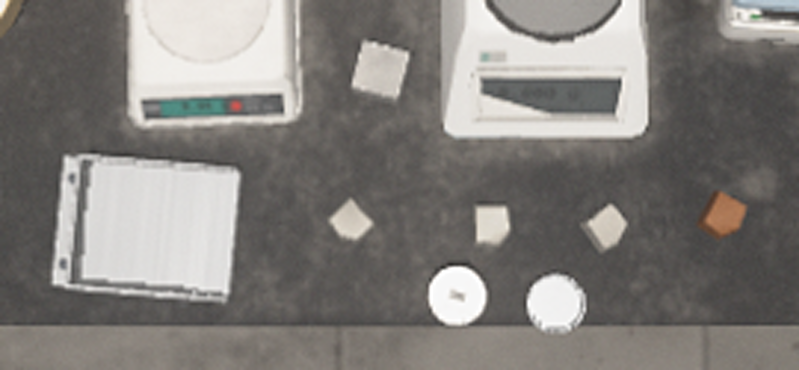

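View pics/scc.png

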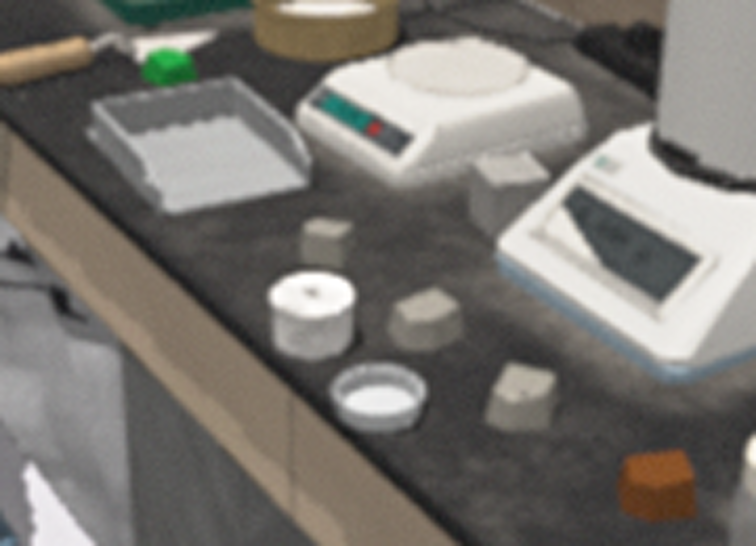

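The top view shows three grey five-sided chunks at about (268,225), (316,226) and (354,227). The other candidates are brown at (395,222) and green at (140,207), which are look-alikes, plus the cube at (279,173). The tin is at (304,250), the dish at (338,252) and the jar at (435,224). The scoop is at (200,226), its mouth facing right (-y) and its flange on the left. The three grey ones are the pieces.

```bash
cat > h.py <<'E'
import numpy as np, cv2
from rig import r, eyes
def cam(n):
    c=eyes.get_calibration(n)
    if "mount" in c:
        from scipy.spatial.transform import Rotation as Ro
        s=r.observe(); q=s["tool_rot"]; Rt=Ro.from_quat([q[1],q[2],q[3],q[0]]).as_matrix()
        M=c["mount"]; Rw=Rt@M[:3,:3]; o=Rt@M[:3,3]+s["position"]
        return c["mtx"],c["D"],Rw.T,-Rw.T@o
    return c["mtx"],c["D"],c["R"],c["t"]
def ray(n,px,C=None):
    K,D,R,t=C or cam(n)
    u=cv2.undistortPoints(np.array(px,float).reshape(-1,1,2),K,D).reshape(-1,2)
    d=np.c_[u,np.ones(len(u))]@R
    return -R.T@t,d
def plane(n,px,z,C=None):
    o,d=ray(n,px,C); return o+d*((z-o[2])/d[:,2])[:,None]
def proj(n,X,C=None):
    K,D,R,t=C or cam(n)
    return cv2.projectPoints(np.array(X,float).reshape(-1,1,3),cv2.Rodrigues(R)[0],t,K,D)[0].reshape(-1,2)
def tri(p,q,a="top",b="scene"):
    o1,d1=ray(a,[p]);o2,d2=ray(b,[q]);A=np.c_[d1[0],-d2[0]]
    s=np.linalg.lstsq(A,o2-o1,rcond=None)[0];P=o1+d1[0]*s[0];Q=o2+d2[0]*s[1]
    return (P+Q)/2,np.linalg.norm(P-Q)
E
cat > m.py <<'E'
from h import *
im=cv2.imread("pics/top0.png"); hsv=cv2.cvtColor(im,cv2.COLOR_BGR2HSV)
m=((hsv[...,2]>105)).astype(np.uint8); m[:150]=0; m[262:]=0
n,l,s,c=cv2.connectedComponentsWithStats(m)
for i in range(1,n):
    if 30<s[i,4]<6000: print(s[i],c[i].round(1),"z0",plane("top",[c[i]],0)[0].round(),"z26",plane("top",[c[i]],26)[0].round(), "z38",plane("top",[c[i]],38)[0].round())
# top-view corners from crop; crop scale 2.96 offset (150,150)
f=lambda x,y:(150+x/2.96,150+y/2.96); g=lambda x,y:(180+x/4.2,155+y/4.2)
print("mouth corners top", plane("top",[f(240,168),f(227,300)],22).round())
print("back corners top", plane("top",[f(90,157),f(80,288)],38).round())
for nm,a,b in [("cube top c",f(381,69),g(510,168)),("A top",f(351,218),g(329,229)),("B top",f(493,221),g(428,301)),("C top",f(607,225),g(528,380)),("tin",f(457,295),g(312,292)),("dish",f(556,303),g(379,385)),("scoopR front",f(240,168),g(310,160)),("scoopback",f(90,157),g(232,80))]:
    P,e=tri(a,b); print(nm,P.round(),round(e,1))
E
python3 m.py
```

```text
[ 189  150   75   52 3134] [224.4 172.8] z0 [612. 264.   0.] z26 [608. 260.  26.] z38 [607. 258.  38.]
[ 282  150   92   59 3805] [328.1 175.2] z0 [604. -59.   0.] z26 [600. -56.  26.] z38 [598. -55.  38.]
[391 150  40  21 573] [409.6 157.8] z0 [ 658. -315.    0.] z26 [ 653. -307.   26.] z38 [ 651. -304.   38.]
[268 163  21  23 330] [278.1 173.8] z0 [608.  97.   0.] z26 [604.  96.  26.] z38 [603.  96.  38.]
[133 200  14  13 153] [139.5 206.1] z0 [509. 529.   0.] z26 [507. 521.  26.] z38 [506. 517.  38.]
[ 167  202   65   51 2792] [199.4 226.6] z0 [445. 340.   0.] z26 [444. 335.  26.] z38 [444. 333.  38.]
[401 209   7   7  32] [404.2 212.2] z0 [ 488. -293.    0.] z26 [ 486. -286.   26.] z38 [ 485. -283.   38.]
[388 215  14  15 141] [394.6 222.1] z0 [ 457. -263.    0.] z26 [ 456. -256.   26.] z38 [ 456. -253.   38.]
[260 217  20  16 176] [269.1 225. ] z0 [450. 125.   0.] z26 [449. 124.  26.] z38 [448. 123.  38.]
[310 219  13  17 179] [315.5 226.1] z0 [446. -18.   0.] z26 [445. -16.  26.] z38 [445. -16.  38.]
[346 219  16  16 156] [354.2 226.5] z0 [ 444. -137.    0.] z26 [ 443. -133.   26.] z38 [ 443. -131.   38.]
[  0 222  40  22 521] [ 17.3 233.1] z0 [424. 925.   0.] z26 [424. 909.  26.] z38 [424. 902.  38.]
[   0  240  560   22 1943] [292.1 256.8] z0 [352.  54.   0.] z26 [353.  54.  26.] z38 [353.  55.  38.]
mouth corners top [[505. 239.  22.]
 [369. 252.  22.]]
back corners top [[515. 391.  38.]
 [382. 400.  38.]]
cube top c [603.  94.  48.] 0.7
A top [453. 125.  18.] 0.8
B top [449. -20.  25.] 0.5
C top [ 446. -138.   23.] 3.6
tin [375.  18.  36.] 1.2
dish [366. -84.  17.] 1.0
scoopR front [504. 240.  21.] 0.9
scoopback [513. 392.  39.] 4.0
```

>>> send_rows(
  steps=[
    {"rot": [0, 0, -1], "dp": [0.4, -0.8, 0], "claw": 0.6},
    {"rot": [0, 0, -2], "dp": [0.8, -1.6, 0], "claw": 0.6},
    {"rot": [0, 0, -3], "dp": [1.2, -2.4, 0], "claw": 0.6},
    {"rot": [0, 0, -4], "dp": [1.6, -3.2, 0], "claw": 0.6},
    {"rot": [0, 0, -5], "dp": [2.0, -4.1, 0], "claw": 0.6},
    {"rot": [0, 0, -6], "dp": [2.4, -5.0, 0], "claw": 0.6},
    {"rot": [0, 0, -7], "dp": [2.9, -6.0, 0], "claw": 0.6},
    {"rot": [0, 0, -8], "dp": [3.4, -7.0, 0], "claw": 0.6},
    {"rot": [0, 0, -9], "dp": [3.9, -7.9, 0], "claw": 0.6},
    {"rot": [0, 0, -10], "dp": [4.4, -8.8, 0], "claw": 0.6},
    {"rot": [0, 0, -11], "dp": [4.9, -9.8, 0], "claw": 0.6},
    {"rot": [0, 0, -12], "dp": [5.4, -10.8, 0], "claw": 0.6},
    {"rot": [0, 0, -13], "dp": [5.9, -11.8, 0], "claw": 0.6},
    {"rot": [0, 0, -13.2], "dp": [6.4, -12.8, 0], "claw": 0.6},
    {"rot": [0, 0, -13.2], "dp": [6.77, -13.75, 0], "claw": 0.6},
    {"rot": [0, 0, -13.2], "dp": [6.77, -13.75, 0], "claw": 0.6},
    {"rot": [0, 0, -13.2], "dp": [6.77, -13.75, 0], "claw": 0.6},
  ],
)

```text
t: 1.57
position: [448.4, 71.0, 231.5]
tool_rot: [0.001, 0.74, 0.673, -0.0]
contact_force: [0.1, 0.7, 0.1]
grip_width: 0.194
```

Run:
```python
from h import *
s=r.observe(); print(s["t"],s["position"],s["tool_rot"],s["grip_width"],s["qpos"].round(2))
im=eyes.read_camera("wrist"); cv2.imwrite("pics/w1.png",im[:,:,::-1]); print(*cam("wrist")[2:])
im=eyes.read_camera("top"); cv2.imwrite("pics/t1.png",im[:,:,::-1])
for X in [(451,124,0),(447,-18,0),(437,246,0),(372,249,0),(502,241,0),(445,75,0)]: print(X,proj("wrist",[X])[0].round())
```

```text
1.5667 [448.44227802  70.96010988 231.50958412] [ 9.09979054e-04  7.39507929e-01  6.73147225e-01 -9.50300598e-05] 0.19428368636917936 [-0.72  0.21  0.54  2.06 -0.14  0.9  -0.21]
[[ 0.99594293 -0.08998127  0.00102689]
 [-0.08656474 -0.95488573  0.2840771 ]
 [-0.02458106 -0.28301347 -0.95880089]] [-438.99978656   73.1716676   412.13918855]
(451, 124, 0) [284. 127.]
(447, -18, 0) [291. 248.]
(437, 246, 0) [258.   1.]
(372, 249, 0) [192.   3.]
(502, 241, 0) [325.  -0.]
(445, 75, 0) [282. 172.]
```

View pics/w1.png

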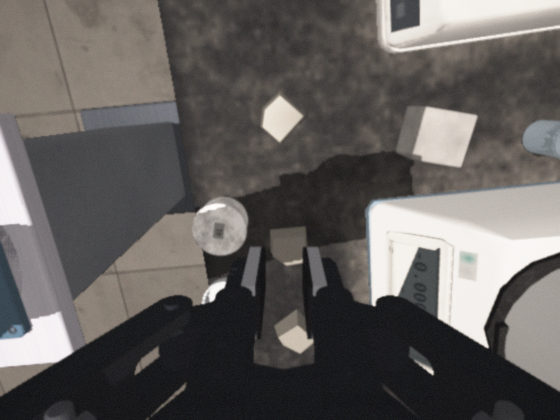

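View pics/t1.png

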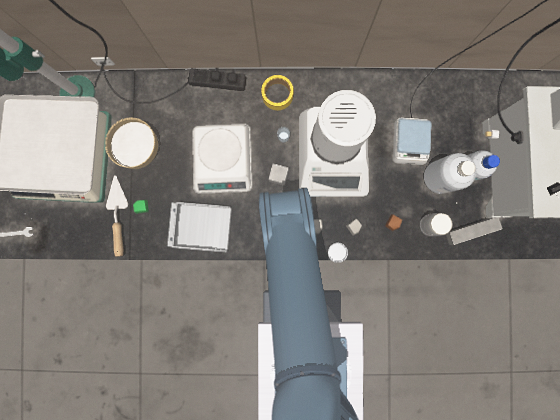

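Wrist view: the nearest piece's top is at (281,118), clear of the tin at (220,228), and the cube sits at (445,137). This matches the projected position. I'll descend behind it now.

>>> send_rows(
  steps=[
    {"rot": [0, 0, 0], "dp": [0, 0, -0.8], "claw": 0.6},
    {"rot": [0, 0, 0], "dp": [0, 0, -1.7], "claw": 0.6},
    {"rot": [0, 0, 0], "dp": [0, 0, -2.6], "claw": 0.6},
    {"rot": [0, 0, 0], "dp": [0, 0, -3.5], "claw": 0.6},
    {"rot": [0, 0, 0], "dp": [0, 0, -4.3], "claw": 0.6},
    {"rot": [0, 0, 0], "dp": [0, 0, -5.0], "claw": 0.6},
    {"rot": [0, 0, 0], "dp": [0, 0, -5.4], "claw": 0.6},
    {"rot": [0, 0, 0], "dp": [0, 0, -5.58], "claw": 0.6},
    {"rot": [0, 0, 0], "dp": [0, 0, -5.58], "claw": 0.6},
    {"rot": [0, 0, 0], "dp": [0, 0, -5.58], "claw": 0.6},
  ],
)

```text
t: 2.5
position: [447.2, 76.6, 8.5]
tool_rot: [-0.0, 0.737, 0.676, 0.0]
contact_force: [-0.0, 0.5, -0.3]
grip_width: 0.2
```

Run:
```python
from h import *
s=r.observe(); print(s["t"],s["position"],s["contact_force"])
im=eyes.read_camera("wrist"); cv2.imwrite("pics/w2.png",im[:,:,::-1])
im=eyes.read_camera("scene"); cv2.imwrite("pics/s2.png",cv2.resize(im[150:290,160:360,::-1],None,fx=4,fy=4))
```

```text
2.5 [447.2476483   76.60827537   8.48986509] [-0.01872709  0.46482561 -0.27867275]
```

View pics/w2.png

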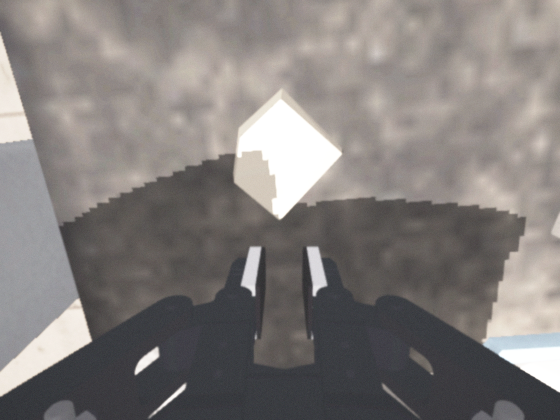

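View pics/s2.png

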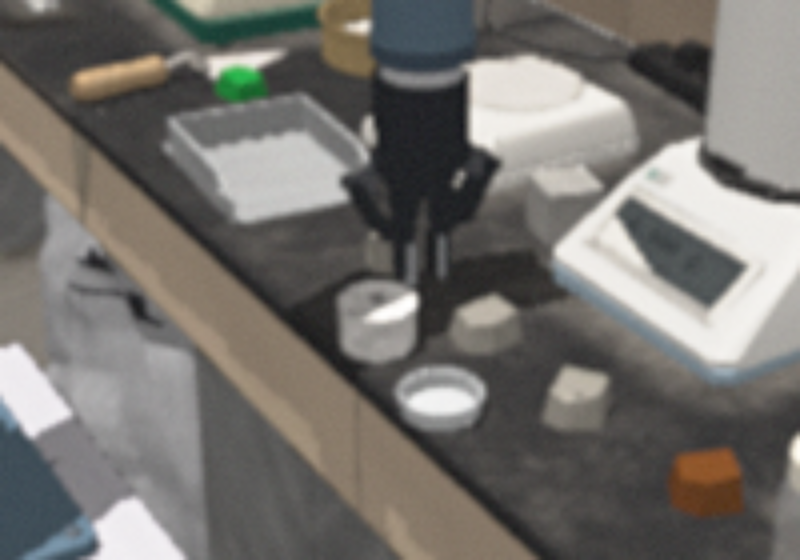

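```bash
python3 - <<'E'
from h import *
for dx in (-15,-60,-65,15,60):
  for z in (8,45,55,65,75):
    p=proj("scene",[(447+dx,76.6-dx*.087*-1*-1,z)])[0]; print(dx,z,((p-[160,150])*4).round())
print(plane("wrist",[(283,155)],26), plane("wrist",[(282,219),(341,154),(235,180),(281,92)],26).round())
E
python3 -c "
import cv2
im=cv2.imread('pics/s2.png')[120:320,320:520];cv2.imwrite('pics/s2c.png',cv2.resize(im,None,fx=3,fy=3))"
```

```text
-15 8 [400. 279.]
-15 45 [400. 238.]
-15 55 [400. 226.]
-15 65 [400. 215.]
-15 75 [400. 203.]
-60 8 [348. 292.]
-60 45 [347. 249.]
-60 55 [347. 238.]
-60 65 [347. 226.]
-60 75 [347. 214.]
-65 8 [342. 293.]
-65 45 [341. 251.]
-65 55 [341. 239.]
-65 65 [341. 227.]
-65 75 [341. 215.]
15 8 [434. 272.]
15 45 [435. 230.]
15 55 [435. 219.]
15 65 [435. 207.]
15 75 [435. 196.]
60 8 [484. 260.]
60 45 [485. 219.]
60 55 [485. 208.]
60 65 [486. 196.]
60 75 [486. 185.]
[[452.06681584 131.05944164  26.        ]] [[450. 106.  26.]
 [474. 130.  26.]
 [433. 123.  26.]
 [453. 153.  26.]]
```

View pics/s2c.png

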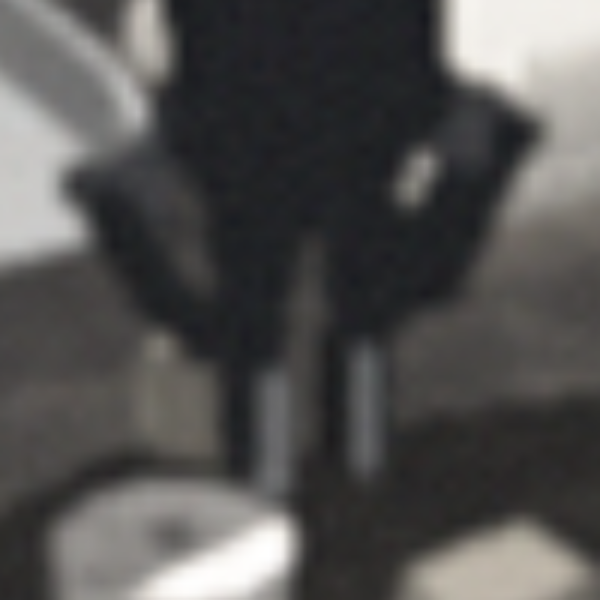

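>>> send_rows(
  steps=[
    {"rot": [0, 0, 0], "dp": [0.02, 0.2, 0], "claw": 0.6},
    {"rot": [0, 0, 0], "dp": [0.04, 0.5, 0], "claw": 0.6},
    {"rot": [0, 0, 0], "dp": [0.07, 0.85, 0], "claw": 0.6},
    {"rot": [0, 0, 0], "dp": [0.1, 1.2, 0], "claw": 0.6},
    {"rot": [0, 0, 0], "dp": [0.14, 1.6, 0], "claw": 0.6},
    {"rot": [0, 0, 0], "dp": [0.17, 2.0, 0], "claw": 0.6},
    {"rot": [0, 0, 0], "dp": [0.21, 2.4, 0], "claw": 0.6},
    {"rot": [0, 0, 0], "dp": [0.24, 2.8, 0], "claw": 0.6},
    {"rot": [0, 0, 0], "dp": [0.28, 3.2, 0], "claw": 0.6},
    {"rot": [0, 0, 0], "dp": [0.31, 3.5, 0], "claw": 0.6},
    {"rot": [0, 0, 0], "dp": [0.31, 3.5, 0], "claw": 0.6},
    {"rot": [0, 0, 0], "dp": [0.31, 3.5, 0], "claw": 0.6},
  ],
)

```text
t: 3.6
position: [459.6, 216.4, 8.5]
tool_rot: [0.0, 0.736, 0.677, 0.0]
contact_force: [-0.4, -0.7, 0.5]
grip_width: 0.196
```

```bash
cat > w.py <<'E'
from h import *
import sys
s=r.observe(); print(s["t"],s["position"].round(1),s["contact_force"].round(1),s["tool_rot"].round(3),s["qpos"].round(2))
im=eyes.read_camera("wrist"); cv2.imwrite(f"pics/{sys.argv[1]}.png",im[:,:,::-1])
E
python3 w.py w3
```

```text
3.6 [459.6 216.4   8.5] [-0.4 -0.7  0.5] [0.    0.736 0.677 0.   ] [-0.79  0.7   0.34  2.04 -0.48  0.48 -0.18]
```

View pics/w3.png

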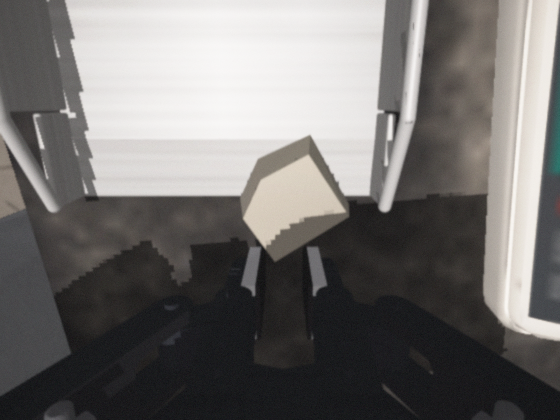

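Run:
```python
from h import *
print(plane("wrist",[(95,195),(240,196),(370,197)],0).round(1)); print(plane("wrist",[(55,208),(384,210)],22).round(1))
print("ramp top",plane("wrist",[(90,138),(375,138)],3).round(1)); print("wall base in", plane("wrist",[(75,20),(384,20)],3).round(1))
```

```text
[[375.1 255.1   0. ]
 [441.7 248.9   0. ]
 [502.  243.3   0. ]]
[[371.2 256.   22. ]
 [502.2 243.9  22. ]]
ramp top [[381.  281.    3. ]
 [503.8 270.6   3. ]]
wall base in [[386.7 326.2   3. ]
 [507.5 316.2   3. ]]
```

>>> send_rows(
  steps=[
    {"rot": [0, 0, 0], "dp": [0.02, 0.25, 0], "claw": 0.6},
    {"rot": [0, 0, 0], "dp": [0.05, 0.55, 0], "claw": 0.6},
    {"rot": [0, 0, 0], "dp": [0.08, 0.9, 0], "claw": 0.6},
    {"rot": [0, 0, 0], "dp": [0.11, 1.25, 0], "claw": 0.6},
    {"rot": [0, 0, 0], "dp": [0.14, 1.6, 0], "claw": 0.6},
    {"rot": [0, 0, 0], "dp": [0.17, 1.95, 0], "claw": 0.6},
    {"rot": [0, 0, 0], "dp": [0.2, 2.3, 0], "claw": 0.6},
    {"rot": [0, 0, 0], "dp": [0.23, 2.65, 0], "claw": 0.6},
    {"rot": [0, 0, 0], "dp": [0.26, 2.9, 0], "claw": 0.6},
    {"rot": [0, 0, 0], "dp": [0.27, 3.05, 0], "claw": 0.6},
    {"rot": [0, 0, 0], "dp": [0.27, 3.05, 0], "claw": 0.6},
    {"rot": [0, 0, 0], "dp": [0.27, 3.05, 0], "claw": 0.6},
  ],
)

```text
t: 4.65
position: [470.3, 337.4, 8.0]
tool_rot: [0.0, 0.737, 0.676, -0.0]
contact_force: [-0.4, 0.1, -0.2]
grip_width: 0.201
```

```bash
python3 w.py w4
```

```text
4.65 [470.3 337.4   8. ] [-0.4  0.1 -0.2] [ 0.     0.737  0.676 -0.   ] [-0.98  0.78  0.38  1.86 -0.49  0.6  -0.38]
```

View pics/w4.png

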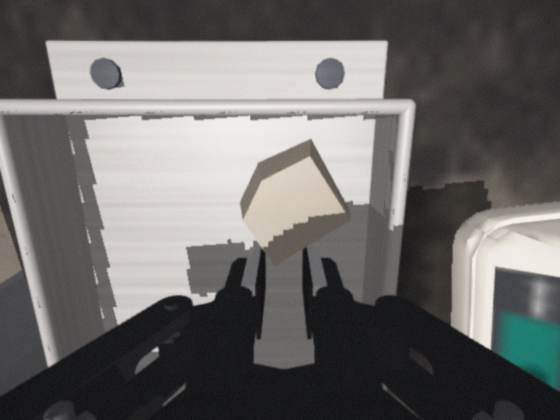

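>>> send_rows(
  steps=[
    {"rot": [0, 0, 0], "dp": [-0.03, -0.4, 0.1], "claw": 0.6},
    {"rot": [0, 0, 0], "dp": [-0.05, -0.7, 0.8], "claw": 0.6},
    {"rot": [0, 0, 0], "dp": [-0.07, -1.0, 1.6], "claw": 0.6},
    {"rot": [0, 0, 0.2], "dp": [-0.1, -1.5, 2.3], "claw": 0.6},
    {"rot": [0, 0, 0.4], "dp": [-0.15, -2.3, 2.6], "claw": 0.6},
    {"rot": [0, 0, 0.6], "dp": [-0.2, -3.2, 2.6], "claw": 0.6},
    {"rot": [0, 0, 0.8], "dp": [-0.25, -4.1, 2.6], "claw": 0.6},
    {"rot": [0, 0, 1], "dp": [-0.3, -5.0, 2.6], "claw": 0.6},
    {"rot": [0, 0, 1.2], "dp": [-0.35, -6.0, 2.6], "claw": 0.6},
    {"rot": [0, 0, 1.4], "dp": [-0.4, -7.0, 2.6], "claw": 0.6},
    {"rot": [0, 0, 1.5], "dp": [-0.45, -8.0, 2.6], "claw": 0.6},
    {"rot": [0, 0, 1.5], "dp": [-0.49, -8.9, 2.6], "claw": 0.6},
    {"rot": [0, 0, 1.5], "dp": [-0.49, -9.6, 2.6], "claw": 0.6},
    {"rot": [0, 0, 1.5], "dp": [-0.49, -10.14, 2.6], "claw": 0.6},
    {"rot": [0, 0, 1.5], "dp": [-0.49, -10.14, 2.6], "claw": 0.6},
    {"rot": [0, 0, 1.5], "dp": [-0.49, -10.14, 2.6], "claw": 0.6},
  ],
)

```text
t: 6.03
position: [450.0, -69.9, 112.2]
tool_rot: [-0.0, 0.683, 0.73, -0.0]
contact_force: [0.3, -0.1, -0.2]
grip_width: 0.2
```

```bash
python3 w.py w5
```

```text
6.0333 [450.  -69.9 112.2] [ 0.3 -0.1 -0.2] [-0.     0.683  0.73  -0.   ] [-0.33  0.44  0.47  2.15 -0.33  0.62  0.44]
```

View pics/w5.png

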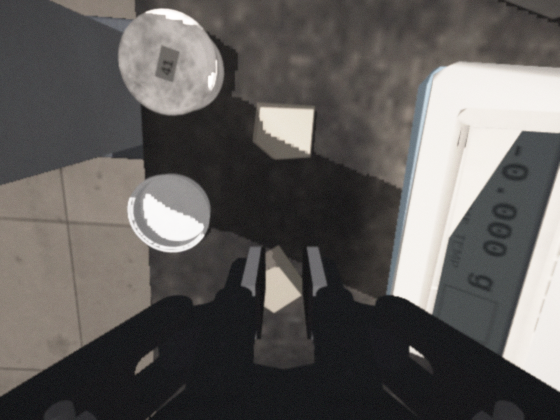

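Run:
```python
from h import *
print(plane("wrist",[(286,131),(260,157),(313,157),(300,285),(285,265)],26).round(1)); print("balance",plane("wrist",[(425,100),(388,295)],50).round(1))
print(proj("wrist",[(450,-69.9,8),(450,-59,8)]).round())
```

```text
[[ 447.9  -12.6   26. ]
 [ 431.5  -31.2   26. ]
 [ 467.4  -28.7   26. ]
 [ 466.7 -126.7   26. ]
 [ 454.2 -110.8   26. ]]
balance [[ 526.7   12.2   50. ]
 [ 525.4 -116.4   50. ]]
[[283. 205.]
 [284. 192.]]
```

>>> send_rows(
  steps=[
    {"rot": [0, 0, 0], "dp": [0, 0, -0.7], "claw": 0.6},
    {"rot": [0, 0, 0], "dp": [0, 0, -1.5], "claw": 0.6},
    {"rot": [0, 0, 0], "dp": [0, 0, -2.2], "claw": 0.6},
    {"rot": [0, 0, 0], "dp": [0, 0, -2.58], "claw": 0.6},
    {"rot": [0, 0, 0], "dp": [0, 0, -2.58], "claw": 0.6},
    {"rot": [0, 0, 0], "dp": [-0.01, 0.2, -2.58], "claw": 0.6},
    {"rot": [0, 0, 0], "dp": [-0.03, 0.5, -2.58], "claw": 0.6},
    {"rot": [0, 0, 0], "dp": [-0.06, 0.85, -2.58], "claw": 0.6},
    {"rot": [0, 0, 0], "dp": [-0.08, 1.2, -2.58], "claw": 0.6},
    {"rot": [0, 0, 0], "dp": [-0.11, 1.6, -2.58], "claw": 0.6},
    {"rot": [0, 0, 0], "dp": [-0.13, 2.0, -2.58], "claw": 0.6},
    {"rot": [0, 0, 0], "dp": [-0.16, 2.4, -2.58], "claw": 0.6},
    {"rot": [0, 0, 0], "dp": [-0.19, 2.8, -2.58], "claw": 0.6},
    {"rot": [0, 0, 0], "dp": [-0.21, 3.2, -2.58], "claw": 0.6},
    {"rot": [0, 0, 0], "dp": [-0.24, 3.6, -2.58], "claw": 0.6},
    {"rot": [0, 0, 0], "dp": [-0.26, 4.0, -2.58], "claw": 0.6},
    {"rot": [0, 0, 0], "dp": [-0.3, 4.5, -2.58], "claw": 0.6},
    {"rot": [0, 0, 0], "dp": [-0.33, 5.0, -2.58], "claw": 0.6},
    {"rot": [0, 0, 0], "dp": [-0.33, 5.0, -2.58], "claw": 0.6},
    {"rot": [0, 0, 0], "dp": [-0.33, 5.0, -2.58], "claw": 0.6},
  ],
)

```text
t: 7.75
position: [437.9, 134.7, 10.2]
tool_rot: [0.0, 0.68, 0.733, 0.001]
contact_force: [0.5, -0.8, 0.7]
grip_width: 0.198
```

```bash
python3 w.py w6
```

```text
7.75 [437.9 134.7  10.2] [ 0.5 -0.8  0.7] [0.    0.68  0.733 0.001] [-0.68  0.65  0.35  2.17 -0.55  0.41  0.19]
```

View pics/w6.png

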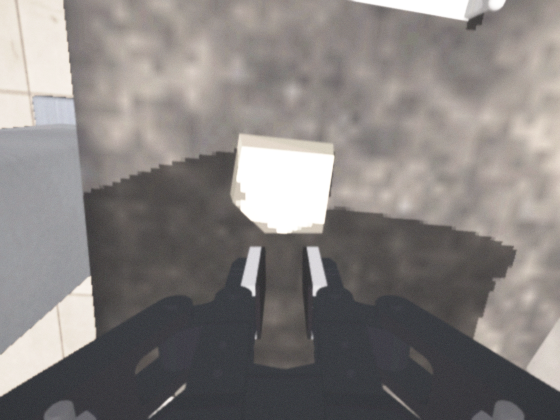

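>>> send_rows(
  steps=[
    {"rot": [0, 0, 0], "dp": [-0.02, 0.25, 0], "claw": 0.6},
    {"rot": [0, 0, 0], "dp": [-0.05, 0.55, 0], "claw": 0.6},
    {"rot": [0, 0, 0], "dp": [-0.08, 0.9, 0], "claw": 0.6},
    {"rot": [0, 0, 0], "dp": [-0.12, 1.3, 0], "claw": 0.6},
    {"rot": [0, 0, 0], "dp": [-0.16, 1.7, 0], "claw": 0.6},
    {"rot": [0, 0, 0], "dp": [-0.2, 2.1, 0], "claw": 0.6},
    {"rot": [0, 0, 0], "dp": [-0.23, 2.5, 0], "claw": 0.6},
    {"rot": [0, 0, 0], "dp": [-0.27, 2.9, 0], "claw": 0.6},
    {"rot": [0, 0, 0], "dp": [-0.31, 3.3, 0], "claw": 0.6},
    {"rot": [0, 0, 0], "dp": [-0.35, 3.7, 0], "claw": 0.6},
    {"rot": [0, 0, 0], "dp": [-0.38, 4.1, 0], "claw": 0.6},
    {"rot": [0, 0, 0], "dp": [-0.42, 4.5, 0], "claw": 0.6},
    {"rot": [0, 0, 0], "dp": [-0.44, 4.75, 0], "claw": 0.6},
    {"rot": [0, 0, 0], "dp": [-0.46, 4.95, 0], "claw": 0.6},
    {"rot": [0, 0, 0], "dp": [-0.46, 4.95, 0], "claw": 0.6},
    {"rot": [0, 0, 0], "dp": [-0.46, 4.95, 0], "claw": 0.6},
  ],
)

```text
t: 9.13
position: [419.2, 329.6, 9.0]
tool_rot: [0.0, 0.682, 0.732, -0.0]
contact_force: [-0.7, 0.0, 0.6]
grip_width: 0.202
```

```bash
python3 w.py w7
```

```text
9.1333 [419.2 329.6   9. ] [-0.7  0.   0.6] [ 0.     0.682  0.732 -0.   ] [-1.08  0.74  0.43  1.98 -0.57  0.54 -0.18]
```

View pics/w7.png

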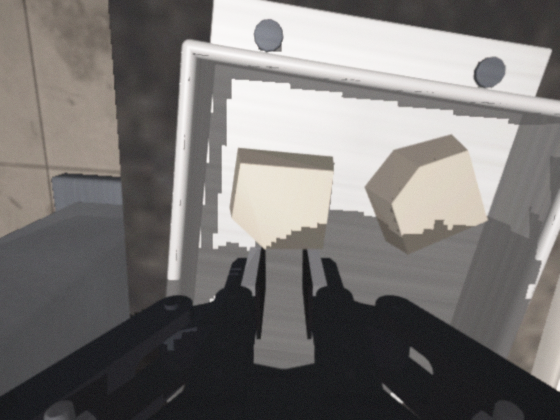

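>>> send_rows(
  steps=[
    {"rot": [0, 0, 0], "dp": [0.02, -0.4, 0.1], "claw": 0.6},
    {"rot": [0, 0, 0], "dp": [0.04, -0.7, 0.8], "claw": 0.6},
    {"rot": [0, 0, 0], "dp": [0.06, -1.0, 1.6], "claw": 0.6},
    {"rot": [0, 0, 0], "dp": [0.1, -1.6, 2.3], "claw": 0.6},
    {"rot": [0, 0, -0.1], "dp": [0.15, -2.4, 2.6], "claw": 0.6},
    {"rot": [0, 0, -0.2], "dp": [0.2, -3.3, 2.6], "claw": 0.6},
    {"rot": [0, 0, -0.3], "dp": [0.25, -4.3, 2.6], "claw": 0.6},
    {"rot": [0, 0, -0.4], "dp": [0.3, -5.3, 2.6], "claw": 0.6},
    {"rot": [0, 0, -0.5], "dp": [0.35, -6.3, 2.6], "claw": 0.6},
    {"rot": [0, 0, -0.6], "dp": [0.4, -7.3, 2.6], "claw": 0.6},
    {"rot": [0, 0, -0.7], "dp": [0.45, -8.3, 2.6], "claw": 0.6},
    {"rot": [0, 0, -0.7], "dp": [0.5, -9.3, 2.6], "claw": 0.6},
    {"rot": [0, 0, -0.7], "dp": [0.55, -10.3, 2.6], "claw": 0.6},
    {"rot": [0, 0, -0.7], "dp": [0.6, -11.2, 2.6], "claw": 0.6},
    {"rot": [0, 0, -0.7], "dp": [0.65, -12.1, 2.6], "claw": 0.6},
    {"rot": [0, 0, -0.7], "dp": [0.65, -12.7, 2.6], "claw": 0.6},
    {"rot": [0, 0, -0.7], "dp": [0.65, -12.93, 2.6], "claw": 0.6},
    {"rot": [0, 0, -0.7], "dp": [0.65, -12.93, 2.6], "claw": 0.6},
    {"rot": [0, 0, -0.7], "dp": [0.65, -12.93, 2.6], "claw": 0.6},
  ],
)

```text
t: 10.77
position: [444.0, -187.1, 112.7]
tool_rot: [-0.001, 0.709, 0.706, 0.0]
contact_force: [-0.2, 0.0, -0.8]
grip_width: 0.201
```

```bash
python3 w.py w8
```

```text
10.7667 [ 444.  -187.1  112.7] [-0.2  0.  -0.8] [-0.001  0.709  0.706  0.   ] [-0.16  0.5   0.59  2.09 -0.44  0.68  0.72]
```

View pics/w8.png

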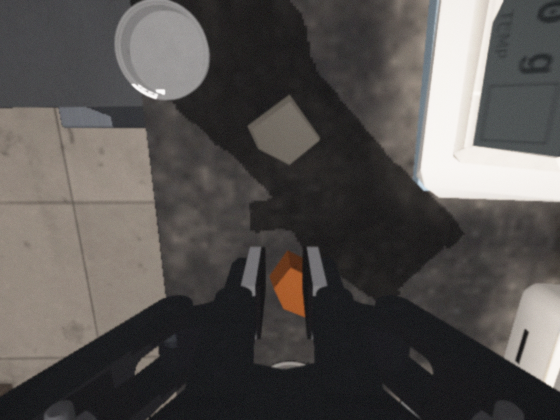

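Run:
```python
from h import *
print(plane("wrist",[(285,130),(290,165),(290,252)],26).round(1)); print(plane("wrist",[(290,252)],0).round(1))
```

```text
[[ 445.2 -129.5   26. ]
 [ 448.6 -153.1   26. ]
 [ 448.9 -218.2   26. ]]
[[ 449.4 -230.1    0. ]]
```

>>> send_rows(
  steps=[
    {"rot": [0, 0, 0], "dp": [0, 0.1, -0.7], "claw": 0.6},
    {"rot": [0, 0, 0], "dp": [0, 0.1, -1.5], "claw": 0.6},
    {"rot": [0, 0, 0], "dp": [0, 0.1, -2.2], "claw": 0.6},
    {"rot": [0, 0, 0], "dp": [0, 0.1, -2.6], "claw": 0.6},
    {"rot": [0, 0, 0], "dp": [0, 0.1, -2.6], "claw": 0.6},
    {"rot": [0, 0, 0], "dp": [0, 0.3, -2.6], "claw": 0.6},
    {"rot": [0, 0, 0], "dp": [0, 0.5, -2.6], "claw": 0.6},
    {"rot": [0, 0, 0], "dp": [0, 0.8, -2.6], "claw": 0.6},
    {"rot": [0, 0, 0], "dp": [0, 1.2, -2.6], "claw": 0.6},
    {"rot": [0, 0, 0], "dp": [0, 1.6, -2.6], "claw": 0.6},
    {"rot": [0, 0, 0], "dp": [0, 2.0, -2.6], "claw": 0.6},
    {"rot": [0, 0, 0], "dp": [0, 2.4, -2.6], "claw": 0.6},
    {"rot": [0, 0, 0], "dp": [0, 2.8, -2.6], "claw": 0.6},
    {"rot": [0, 0, 0], "dp": [0, 3.2, -2.6], "claw": 0.6},
    {"rot": [0, 0, 0], "dp": [0, 3.6, -2.6], "claw": 0.6},
    {"rot": [0, 0, 0], "dp": [0, 4.0, -2.6], "claw": 0.6},
    {"rot": [0, 0, 0], "dp": [0, 4.5, -2.6], "claw": 0.6},
    {"rot": [0, 0, 0], "dp": [0, 5.0, -2.6], "claw": 0.6},
    {"rot": [0, 0, 0], "dp": [0, 5.0, -2.6], "claw": 0.6},
    {"rot": [0, 0, 0], "dp": [0, 5.0, -2.6], "claw": 0.6},
  ],
)

```text
t: 12.48
position: [445.7, 15.2, 10.0]
tool_rot: [0.0, 0.706, 0.708, 0.001]
contact_force: [-0.1, -0.8, 0.4]
grip_width: 0.203
```

```bash
python3 w.py w9
```

```text
12.4833 [445.7  15.2  10. ] [-0.1 -0.8  0.4] [0.    0.706 0.708 0.001] [-0.48  0.66  0.42  2.2  -0.68  0.41  0.5 ]
```

View pics/w9.png

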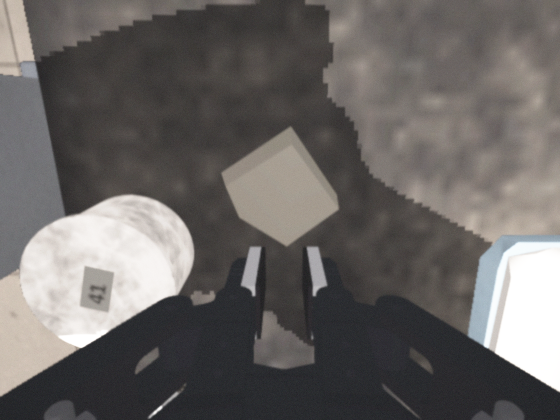

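>>> send_rows(
  steps=[
    {"rot": [0, 0, 0], "dp": [0, 0.2, 0], "claw": 0.6},
    {"rot": [0, 0, 0], "dp": [0, 0.5, 0], "claw": 0.6},
    {"rot": [0, 0, 0], "dp": [-0.01, 0.85, 0], "claw": 0.6},
    {"rot": [0, 0, 0], "dp": [-0.01, 1.2, 0], "claw": 0.6},
    {"rot": [0, 0, 0], "dp": [-0.02, 1.6, 0], "claw": 0.6},
    {"rot": [0, 0, 0], "dp": [-0.02, 2.0, 0], "claw": 0.6},
    {"rot": [0, 0, 0], "dp": [-0.03, 2.4, 0], "claw": 0.6},
    {"rot": [0, 0, 0], "dp": [-0.03, 2.8, 0], "claw": 0.6},
    {"rot": [0, 0, 0], "dp": [-0.04, 3.2, 0], "claw": 0.6},
    {"rot": [0, 0, 0], "dp": [-0.04, 3.6, 0], "claw": 0.6},
    {"rot": [0, 0, 0], "dp": [-0.05, 4.0, 0], "claw": 0.6},
    {"rot": [0, 0, 0], "dp": [-0.05, 4.4, 0], "claw": 0.6},
    {"rot": [0, 0, 0], "dp": [-0.06, 4.8, 0], "claw": 0.6},
    {"rot": [0, 0, 0], "dp": [-0.06, 5.2, 0], "claw": 0.6},
    {"rot": [0, 0, 0], "dp": [-0.07, 5.6, 0], "claw": 0.6},
    {"rot": [0, 0, 0], "dp": [-0.07, 6.0, 0], "claw": 0.6},
    {"rot": [0, 0, 0], "dp": [-0.08, 6.4, 0], "claw": 0.6},
    {"rot": [0, 0, 0], "dp": [-0.08, 6.6, 0], "claw": 0.6},
    {"rot": [0, 0, 0], "dp": [-0.08, 6.6, 0], "claw": 0.6},
    {"rot": [0, 0, 0], "dp": [-0.08, 6.6, 0], "claw": 0.6},
  ],
)

```text
t: 14.2
position: [442.0, 276.3, 9.0]
tool_rot: [0.0, 0.708, 0.706, -0.0]
contact_force: [-0.1, -0.5, -0.5]
grip_width: 0.201
```

```bash
python3 w.py w10
```

```text
14.2 [442.  276.3   9. ] [-0.1 -0.5 -0.5] [ 0.     0.708  0.706 -0.   ] [-1.04  0.75  0.52  2.01 -0.7   0.56 -0.03]
```

View pics/w10.png

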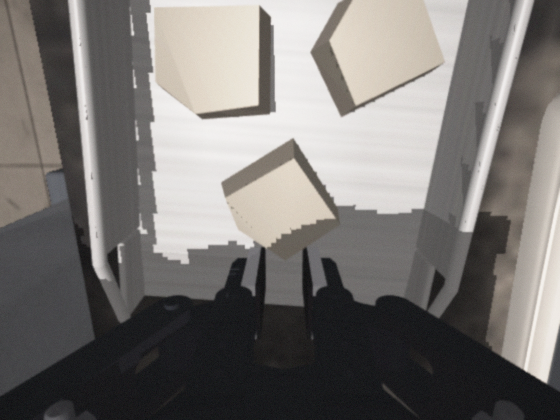

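>>> send_rows(
  steps=[
    {"rot": [0, 0, 0], "dp": [0, -0.4, 0], "claw": 0.6},
    {"rot": [0, 0, 0], "dp": [0, -0.6, 0.7], "claw": 0.6},
    {"rot": [0, 0, 0], "dp": [0, -0.8, 1.6], "claw": 0.6},
    {"rot": [0, 0, 0], "dp": [0, -1.0, 2.5], "claw": 0.6},
    {"rot": [0, 0, 0], "dp": [0, -1.5, 3.3], "claw": 0.6},
    {"rot": [0, 0, 0], "dp": [0, -2.2, 4.0], "claw": 0.6},
    {"rot": [0, 0, 0], "dp": [0, -3.0, 4.5], "claw": 0.6},
    {"rot": [0, 0, 0], "dp": [0, -3.0, 4.5], "claw": 0.6},
    {"rot": [0, 0, 0], "dp": [0, -3.0, 4.5], "claw": 0.6},
    {"rot": [0, 0, 0], "dp": [0, -3.0, 4.5], "claw": 0.6},
  ],
)

```text
t: 15.08
position: [441.5, 156.5, 188.6]
tool_rot: [-0.0, 0.708, 0.706, -0.0]
contact_force: [0.0, 0.5, 0.2]
grip_width: 0.198
```

```bash
python3 w.py w11
python3 - <<'E'
from h import *
im=eyes.read_camera("top"); cv2.imwrite("pics/t11.png",cv2.resize(im[150:275,150:420,::-1],None,fx=2.96,fy=2.96,interpolation=cv2.INTER_CUBIC))
im=eyes.read_camera("scene"); cv2.imwrite("pics/s11.png",cv2.resize(im[150:290,160:360,::-1],None,fx=4,fy=4))
E
```

```text
15.0833 [441.5 156.5 188.6] [0.  0.5 0.2] [-0.     0.708  0.706 -0.   ] [-1.11  0.38  0.83  2.08 -0.38  0.84 -0.06]
```

View pics/w11.png

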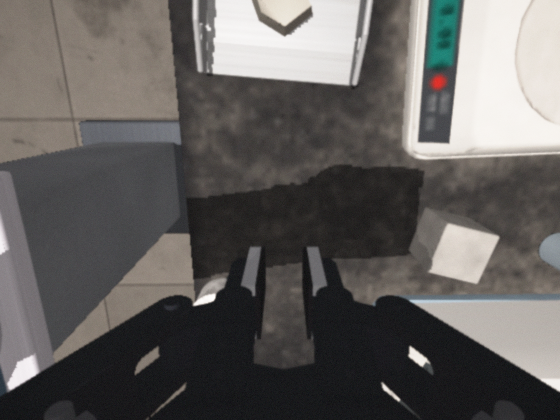

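View pics/t11.png

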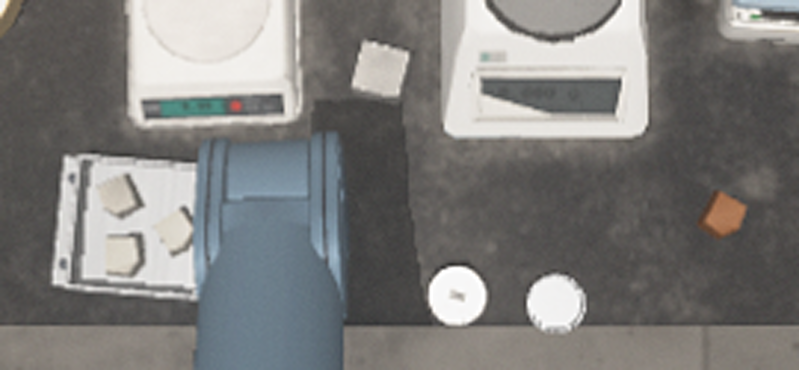

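View pics/s11.png

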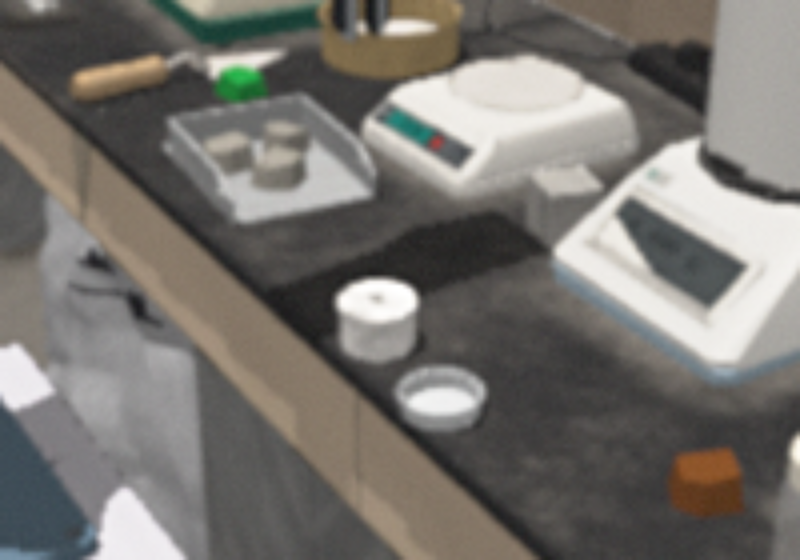

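All three pieces lie in the scoop, at (120,195), (177,230) and (125,255) in the top crop. The cube (381,69), tin (457,295), dish (556,303) and brown chunk (723,215) are at the same pixels as before. I'll check the rear piece's margin to the lip, then hand in.

Run:
```python
from h import *
print("C rear",plane("wrist",[(290,33)],3).round(1),"lip",plane("wrist",[(200,73),(290,79),(358,85)],0).round(1))
a=cv2.imread("pics/top0.png").astype(int); b=eyes.read_camera("top")[:,:,::-1].astype(int)
print("jar diff",abs(a-b)[205:245,415:455].mean())
print(r.close_job())
```

```text
C rear [[446.7 289.4   3. ]] lip [[364.6 256.8   0. ]
 [447.  251.7   0. ]
 [509.9 246.4   0. ]]
jar diff 1.5508333333333333
the job is handed in; nothing more can be done
None
```

I swept the three grey mortar pieces into the scoop one at a time, using the nearly shut fingers. All three lie wholly inside it, and I handed the job in at about 15 s.

- **Margins:** the rearmost piece's back corner is about 38 mm past the lip. The other two lie deeper, left and right, clear of the back and side walls in the wrist view.
- **Objects to leave alone:** before and after, the cube, tin and dish sit at the same pixels in the top view, as do the brown and green look-alikes in the top or scene view. The jar area differs only by picture noise.
- **Forces:** every force reading taken at the end of a move stayed near 1 N.
- **Disagreements:** the scoop's back wall came out about 10 mm nearer in my first top-view estimate than the stated length implies. I used the wrist-view lip fix instead. Piece positions differed by up to about 7 mm between views. No check failed.

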